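Pull the broad hand laps from the sprung clip rack

TASK

Pull the two broad hand laps out of the sprung clips of the sloping rack, one at a time, and lay each one flat in the empty shallow dark tray to the left of the rack with its handle up before you pull the next, so that both end lying side by side in the tray. Lay them down, do not drop them. Leave the narrow lap in its clips and do not disturb the stone, the jar and the hammer.

Things in the scene. Friction and masses are not known exactly. Their poses are not given: they have to be found in the camera images.
- lap_broad_a: Broad hand lap, mm: plate 84 long, 44 wide, 16 thick; wooden handle bar on its back (60 long, 14 wide, from 16 to 50 above the underside); round pin 16 across, 18 long at each end, 120 long overall; 105-180 g. Origin: centre of the underside; x lengthwise, y across plate and handle, z out of the back through the handle. Starts clipped in any of the rack's slots: x up the slope, z straight out from the face.
- lap_broad_b: The other broad hand lap, the same in every way as lap_broad_a, in another slot.
- lap_narrow: The narrow hand lap, which stays clipped: as the broad ones, but its plate is 22 mm wide. Same frame.
- rack: Grey sheet rack, fixed, mm: 152 deep, 270 wide; its face slopes up away from the robot at 30 degrees to the bench. Origin: on the bench under the face's centre; x towards the high back, y along the row, z up. Slots at y = -80, 0, 80; a clipped lap's origin is at x = -7, z = 68.
- clips (a point): Middle slot, same point as the origin of a lap clipped there. Each slot has two pairs of sprung jaws, 50 mm either way up and down the slope, on the laps' end pins, reaching 26 mm above the laps' underside. Pulling a lap straight out along its z takes about 8 to 15 N at first; the jaws let go within about 10 mm and it is clear of them after 30 mm. A small stop is below each lap's lower end.
- lamp_bar (a point): Middle of the axis of a straight lamp bar (18 x 14 mm, 250 mm long along the rack's y, an arm at each end) above the laps: 80 mm up the slope from the laps' middle and 138 mm out from the face. It blocks a gripper that comes straight down and a lap lifted straight up: reach in tilted about 30 degrees, square to the face, and draw the lap out about 160 mm before turning upright.
- tray: Shallow open dark tray left of the rack, loose, 300 g, mm: 165 long (x), 125 wide (y), 28 high. Origin: centre of its underside; z up. Floor 5 above the bench, inside 160 x 120. The laps fit only with their length along the tray's x, one each side of the middle line, for instance at y = 27 and y = -27.
- stone: Dark rough stone about 54 x 77 x 41 mm, loose bystander behind the work. Origin: centre of its underside.
- gem_jar: Round jar with lid, 50 mm in diameter and 24 mm high, loose bystander between the rack and the tray, nearer the robot. Origin: centre of its underside.
- hammer: Small geology hammer with wooden handle, lying on the bench to the left of the tray, loose bystander, 100 x 218 x 24 mm. Origin: centre of its underside; handle along y, head at its -y end.
There are look-alikes about, which are no part of the job. Leave any red look-alike of the lap_broad_a alone.

How it is judged (in metres and radians):
On the way, in this order (a step that is already met when the one before it is completed fails the run):
1. one broad lap has been pulled out of its clips; the other broad lap is still clipped (((distance of lap_broad_a from where it was at the start of the episode above 0.06 m and distance of lap_broad_b from where it was at the start of the episode below 0.008 m and not (x of lap_broad_a in the frame of tray between -0.026 and 0.026 m and y of lap_broad_a in the frame of tray between -0.042 and 0.042 m and z of lap_broad_a in the frame of tray between 0.001 and 0.01 m and angle between lap_broad_a's own z axis and vertical below 0.1 rad)) or (distance of lap_broad_b from where it was at the start of the episode above 0.06 m and distance of lap_broad_a from where it was at the start of the episode below 0.008 m and not (x of lap_broad_b in the frame of tray between -0.026 and 0.026 m and y of lap_broad_b in the frame of tray between -0.042 and 0.042 m and z of lap_broad_b in the frame of tray between 0.001 and 0.01 m and angle between lap_broad_b's own z axis and vertical below 0.1 rad)))), for 0.1 s.
2. that lap lies flat in the tray, handle up and let go, while the other is still clipped ((((x of lap_broad_a in the frame of tray between -0.026 and 0.026 m and y of lap_broad_a in the frame of tray between -0.042 and 0.042 m and z of lap_broad_a in the frame of tray between 0.001 and 0.01 m and angle between lap_broad_a's own z axis and vertical below 0.1 rad) and (contact force between lap_broad_a and the fingers below 0.1 N and linear speed of lap_broad_a below 0.03 m/s) and distance of lap_broad_b from where it was at the start of the episode below 0.008 m) or ((x of lap_broad_b in the frame of tray between -0.026 and 0.026 m and y of lap_broad_b in the frame of tray between -0.042 and 0.042 m and z of lap_broad_b in the frame of tray between 0.001 and 0.01 m and angle between lap_broad_b's own z axis and vertical below 0.1 rad) and (contact force between lap_broad_b and the fingers below 0.1 N and linear speed of lap_broad_b below 0.03 m/s) and distance of lap_broad_a from where it was at the start of the episode below 0.008 m))), for 0.2 s.
3. the second broad lap has been pulled out of its clips; the first still lies in the tray ((((x of lap_broad_a in the frame of tray between -0.026 and 0.026 m and y of lap_broad_a in the frame of tray between -0.042 and 0.042 m and z of lap_broad_a in the frame of tray between 0.001 and 0.01 m and angle between lap_broad_a's own z axis and vertical below 0.1 rad) and distance of lap_broad_b from where it was at the start of the episode above 0.06 m and not (x of lap_broad_b in the frame of tray between -0.026 and 0.026 m and y of lap_broad_b in the frame of tray between -0.042 and 0.042 m and z of lap_broad_b in the frame of tray between 0.001 and 0.01 m and angle between lap_broad_b's own z axis and vertical below 0.1 rad)) or ((x of lap_broad_b in the frame of tray between -0.026 and 0.026 m and y of lap_broad_b in the frame of tray between -0.042 and 0.042 m and z of lap_broad_b in the frame of tray between 0.001 and 0.01 m and angle between lap_broad_b's own z axis and vertical below 0.1 rad) and distance of lap_broad_a from where it was at the start of the episode above 0.06 m and not (x of lap_broad_a in the frame of tray between -0.026 and 0.026 m and y of lap_broad_a in the frame of tray between -0.042 and 0.042 m and z of lap_broad_a in the frame of tray between 0.001 and 0.01 m and angle between lap_broad_a's own z axis and vertical below 0.1 rad)))), for 0.1 s.
At the end, for the whole second after the job is handed in: Both broad laps lie flat on the tray's floor, handle up (within 0.1 rad of level, wholly within its walls), let go and at rest; the narrow lap is still in its clips (moved less than 8 mm) (x of lap_broad_a in the frame of tray between -0.026 and 0.026 m and y of lap_broad_a in the frame of tray between -0.042 and 0.042 m and z of lap_broad_a in the frame of tray between 0.001 and 0.01 m and angle between each of lap_broad_a, lap_broad_b's own z axis and vertical below 0.1 rad and x of lap_broad_b in the frame of tray between -0.026 and 0.026 m and y of lap_broad_b in the frame of tray between -0.042 and 0.042 m and z of lap_broad_b in the frame of tray between 0.001 and 0.01 m and contact force between each of lap_broad_a, lap_broad_b and the fingers below 0.1 N and linear speed of each of lap_broad_a, lap_broad_b, tray below 0.03 m/s and distance of lap_narrow from where it was at the start of the episode below 0.008 m); the robot touches nothing.
It fails at once if the narrow lap is pulled or pushed out of its clips (moved over 10 mm) (distance of lap_narrow from where it was at the start of the episode above 0.01 m).
It fails at once if a broad lap is dropped (falls more than about 20 mm) (linear speed of lap_broad_a above 0.65 m/s and contact force between lap_broad_a and the fingers below 0.05 N).
It fails at once if a broad lap is dropped (falls more than about 20 mm) (linear speed of lap_broad_b above 0.65 m/s and contact force between lap_broad_b and the fingers below 0.05 N).
It fails at once if the stone, the jar or the hammer is pushed away (over 30 mm) (distance of any of stone, gem_jar, hammer from where it was at the start of the episode above 0.03 m).
It also fails if it takes over 69 s, if anything falls off the work surface, if the arm or the gripper's body presses on something with over 40 N, if the wrist force passes 120 N, or if a joint passes its speed limit or range.

ROBOT

A 6-joint arm with a two-finger parallel gripper is mounted at the origin on a cart in front of the work surface, level with it; the furniture and walls round the work are solid. World frame = base frame: x ahead of the robot, y to its left, z up, the work surface at z = 0. Lengths are in m, angles in degrees, forces in N, time in s.
With the tool pointing down it reaches from about 0.375 to 0.75 m from the base axis. Payload 9 kg.
Tool frame: the origin (TCP) lies where the fingers leave the gripper's body, on its centre line; the fingertips stand 73 mm ahead of it and the grasp point (between the pads) lies 54 mm ahead of it (robot.tip_reach is the distance from the TCP to the fingertips, in m); z points along the fingers, y is the line along which they close (so a half turn about z gives the same grasp; the last joint's range is limited). The gripper opens to 85 mm and grips with 20 to 120 N. Pads are 22 mm wide; open, the fingers measure 114 mm over their backs; the gripper's body (76 mm by 85 mm) begins 54 mm behind the grasp point. The pads swing forward as they close: fully open they stand 13 mm farther back than shut.
Start: joints at [-82.26, 5.964, 5.575, 89.605, 0, 77.527], TCP at [0.207, -0.563, 0.304] pointing down, gripper open.
Joint ranges: [-171.21, 171.21], [-48.23, 106.86], [-62.78, 66.21], [-105.2, 120.99], [-86.42, 89.51], [-180, 180]. Speed limits (degrees/s): [127.2, 127.2, 147.25, 180, 180, 180].

INTERFACE

Orientations are given as [roll, pitch, yaw] about the fixed x, y, z axes, in that order (R = Rz(yaw) Ry(pitch) Rx(roll)).
In Python, from plant import robot gives the robot as it stands. Calls block until the motion is done:
- robot.move_pose(position, orientation): joint-space move of the TCP to a pose.
- robot.line_to(position, vel=0.15, rotation=None, guard=None): straight line of the TCP; rotation=None keeps the orientation; vel is the mean speed in m/s. With guard (N) it stops when the force on the tool has changed by that much, and returns True; else False.
- robot.goto_joints(angles): joint-space move.
- robot.set_gripper(opening): finger opening in m; the grip force is fixed at half the most; returns when the fingers have stopped.
- robot.pause(seconds).
- robot.ik(position, orientation): joint angles nearest the present ones, or None.
- robot.observe(): the state.
- robot.grab_frame(name): name is "scene" or "top" or "wrist"; returns the picture (480x640x3 uint8, blue, green, red); there is no depth.
- robot.get_calibration(name): a dict with "vertical_fov" (degrees; the focal length in pixels is half the picture's height over the tangent of half this angle, whatever the lens; pixels are square), "cx", "cy" (the principal point, pixels), "k1" (the pictures are not rectified: a ray, as slopes to the right and down, at radius r is drawn at 1 + k1 r^2 times it, then the intrinsics apply), "rvec" (rotation vector, rad) and "tvec" (3), from world to camera coordinates, as OpenCV has them. Camera axes: x right, y down, z forward; pixel columns grow to the right and rows downward; lengths in m; the calibration is good to about 2 mm. A picture is of the moment at which its call begins: read the wrist's pose just before it. get_calibration takes no time and is no camera call; for the wrist camera it gives the pose at the moment of the call.
A pose or a line that the arm cannot do raises robot.IKError and nothing moves.
- robot.job_done(): hands the job in; it is judged then, once.
The state is a dict: "time": time; "q": joint angles; "qvel": joint speeds; "joint_torque": joint torques, N m; "tool_pos": TCP position; "tcp_rot": TCP orientation; "ft_force": force on the tool from outside, world axes, zero at the start; "torque": the same for the moment, N m; "gripper_width": finger opening in m; "gripper_force": force on a finger pad.
Only numpy, scipy, OpenCV 4.12 (cv2) and the standard library are available. Lean on these libraries where they do the work, as an engineer would, in place of code of your own. Each camera call takes 0.05 s, during which the arm holds its last target. There are 200 camera calls.

## Working session

There is one attempt and no reset: what is moved stays moved. The work goes in short steps, each a Python script; the robot and the scene stay as the last script left them, time stands still between calls to the robot, and variables do not carry over. Pictures are saved under pics/ and viewed, at most 10 in all, crops included, and the job is handed in when it is done.

```bash
ls; mkdir -p pics; python3 - <<'E'
from plant import robot
import cv2
for n in("scene","top"):
    cv2.imwrite(f"pics/{n}0.png",robot.grab_frame(n)); print(n,robot.get_calibration(n))
s=robot.observe();print(s["time"],s["tool_pos"],s["tcp_rot"],robot.tip_reach)
print(robot.get_calibration("wrist"))
E
```

```text
pics
scene {'vertical_fov': 55.53954576849214, 'cx': 324.8381485051846, 'cy': 230.99530232386383, 'k1': 0.021100561854044724, 'rvec': array([ 0.57108147, -2.42262424,  1.47525978]), 'tvec': array([0.54107911, 0.22077352, 0.92434092])}
top {'vertical_fov': 55.914724627357764, 'cx': 321.56938992765726, 'cy': 237.4912913869472, 'k1': -0.11718873856343927, 'rvec': array([ 2.12591746, -2.12917796,  0.18558223]), 'tvec': array([0.03731124, 0.60034229, 1.17000048])}
0.1 [ 0.20732388 -0.56281373  0.30318593] [-1.79932804e+02 -1.48395375e-02  2.02172877e+01] 0.0726
{'vertical_fov': 66.11733558193251, 'cx': 318.3536051840799, 'cy': 240.8806156504265, 'k1': -0.03737224789953052, 'rvec': array([-2.37083097,  1.65467598,  0.24633606]), 'tvec': array([-0.59916694, -0.03772551,  0.3785101 ])}
```

View pics/scene0.png

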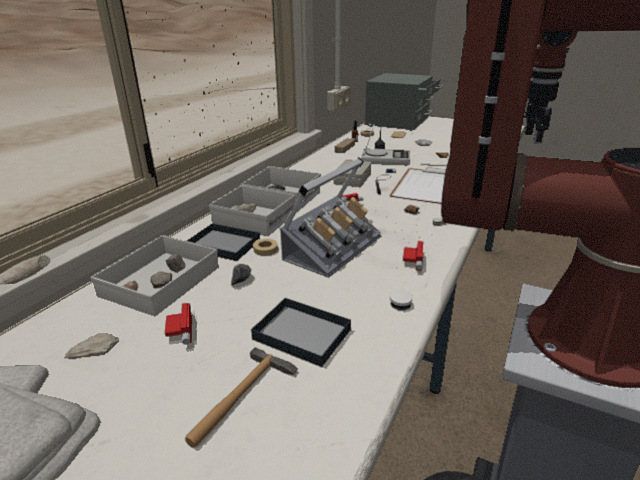

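View pics/top0.png

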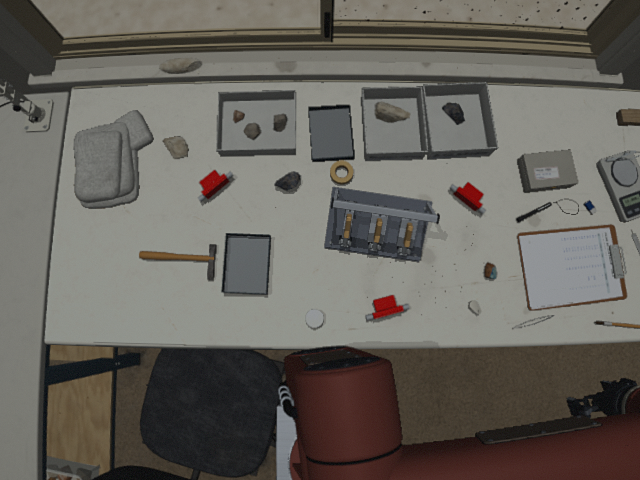

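The top view shows three laps in the rack at about (348,230), (378,235) and (408,238). The red look-alikes are at (215,185), (468,195) and (385,308). The tray is at (247,264), beside the hammer, and a look-alike tray sits behind at (331,132). Next I'll crop in close to pick out the narrow lap.

```bash
cat > h.py <<'E'
import numpy as np, cv2
from plant import robot
from scipy.spatial.transform import Rotation as Ro
def K(c):
    f=240/np.tan(np.radians(c["vertical_fov"])/2)
    return np.array([[f,0,c["cx"]],[0,f,c["cy"]],[0,0,1]]),np.array([c["k1"],0,0,0])
def ray(c,uv):
    k,d=K(c); p=cv2.undistortPoints(np.array([[uv]],float),k,d)[0,0]
    R=cv2.Rodrigues(c["rvec"])[0]
    return -R.T@c["tvec"], R.T@np.array([p[0],p[1],1])
def onz(c,uv,z):
    o,d=ray(c,uv); return o+d*(z-o[2])/d[2]
def proj(c,P):
    k,d=K(c); return cv2.projectPoints(np.array(P,float).reshape(-1,1,3),c["rvec"],c["tvec"],k,d)[0].reshape(-1,2)
def tri(a,ua,b,ub):
    o1,d1=ray(a,ua);o2,d2=ray(b,ub)
    s=np.linalg.lstsq(np.c_[d1,-d2],o2-o1,rcond=None)[0]
    p,q=o1+d1*s[0],o2+d2*s[1]; return (p+q)/2,np.linalg.norm(p-q)
E
python3 - <<'E'
import cv2,numpy as np
t=cv2.imread("pics/top0.png");s=cv2.imread("pics/scene0.png")
a=cv2.resize(t[180:270,315:445],None,fx=6,fy=6,interpolation=cv2.INTER_CUBIC)[:,:780]
cv2.imwrite("pics/c1.png",a)
b=cv2.resize(s[165:280,270:390],None,fx=5,fy=5,interpolation=cv2.INTER_CUBIC)
cv2.imwrite("pics/c2.png",b)
E
```

```text
(no output)
```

View pics/c1.png

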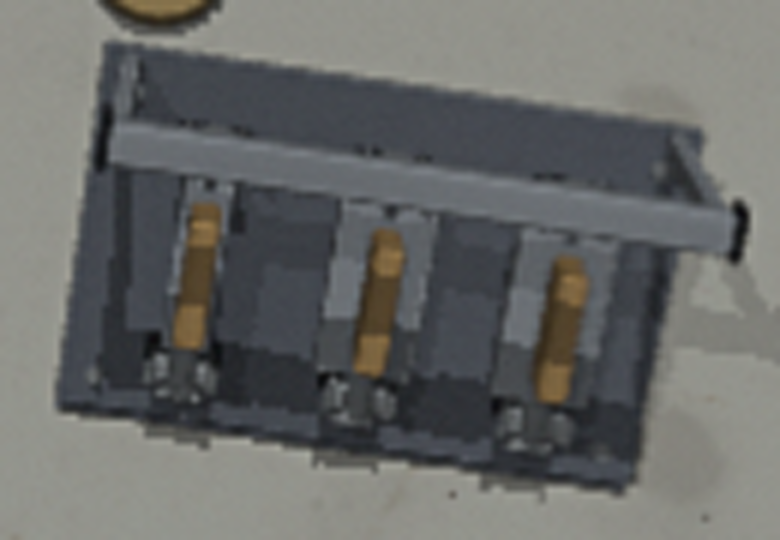

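View pics/c2.png

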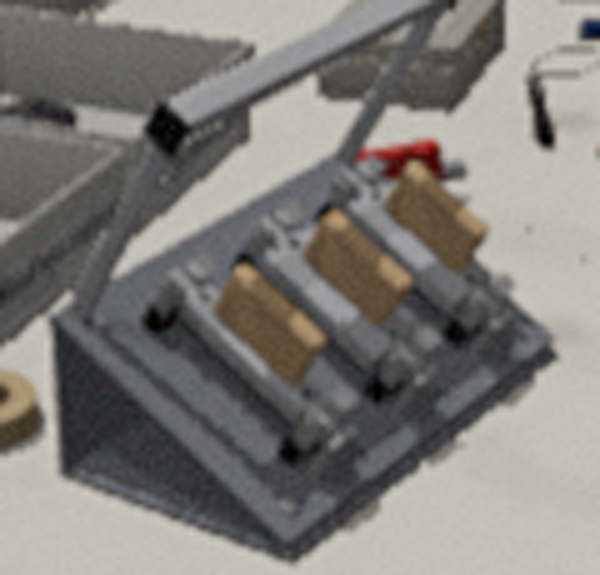

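```bash
python3 - <<'E'
from h import *
c=robot.get_calibration("top");im=cv2.imread("pics/top0.png")
print("cam",ray(c,(320,240))[0])
hsv=cv2.cvtColor(im,cv2.COLOR_BGR2HSV)
m=cv2.inRange(hsv,(8,90,40),(25,255,255)); m[:,:320]=0;m[:,440:]=0;m[:190]=0;m[265:]=0
n,l,st,ce=cv2.connectedComponentsWithStats(cv2.morphologyEx(m,cv2.MORPH_CLOSE,np.ones((3,3))))
P=[]
for i in range(1,n):
    if st[i,4]>40:
        r=cv2.minAreaRect(np.argwhere(l==i)[:,::-1].astype(np.float32)); print(st[i],ce[i],r,onz(c,ce[i],0.1113)); P.append(onz(c,ce[i],0.1113))
P=np.array(P); P=P[np.argsort(P[:,1])]
v=P[-1]-P[0]; print("pitch",np.diff(P,axis=0),"yaw",np.degrees(np.arctan2(-v[0],v[1])))
# tray
g=cv2.cvtColor(im,cv2.COLOR_BGR2GRAY); 
s=cv2.inRange(im,(0,0,0),(135,135,135)); 
w=np.zeros_like(s);w[225:302,220:280]=s[225:302,220:280]
n,l,st,ce=cv2.connectedComponentsWithStats(w); i=1+np.argmax(st[1:,4])
r=cv2.minAreaRect(np.argwhere(l==i)[:,::-1].astype(np.float32)); print(st[i],r)
B=np.array([onz(c,p,0.028) for p in cv2.boxPoints(r)]);print(B.round(4),B.mean(0),np.linalg.norm(np.diff(B,axis=0),axis=1))
# same with scene: project check
cs=robot.get_calibration("scene")
print(proj(cs,P).round(1), proj(cs,B).round(1))
# gem jar
w=np.zeros_like(s)
print("jar",onz(c,(315,318),.024))
E
```

```text
cam [0.38511309 0.03301946 1.25749821]
[344 214   8  24 115] [347.34782609 225.86956522] ((347.56756591796875, 225.5946044921875), (4.93196964263916, 23.67345428466797), 9.462322235107422) [ 0.62045809 -0.03051479  0.1113    ]
[374 218   8  25 127] [377.57480315 230.35433071] ((377.489990234375, 230.06997680664062), (5.515432834625244, 24.0416316986084), 8.130102157592773) [ 0.60851685 -0.1086281   0.1113    ]
[404 223   9  24 132] [407.8030303  234.76515152] ((407.81378173828125, 234.55538940429688), (5.966629505157471, 23.518945693969727), 10.007980346679688) [ 0.59679184 -0.18690192  0.1113    ]
pitch [[0.01172501 0.07827382 0.        ]
 [0.01194124 0.07811331 0.        ]] yaw -8.605343456194692
[ 221  233   54   65 3165] ((247.35845947265625, 265.0476989746094), (50.31131362915039, 64.40069580078125), 3.1798298358917236)
[[0.4441 0.312  0.028 ]
 [0.6224 0.3082 0.028 ]
 [0.6142 0.1675 0.028 ]
 [0.4371 0.1744 0.028 ]] [0.52944032 0.24052739 0.028     ] [0.17827639 0.14093249 0.17718649]
[[358.  204.1]
 [342.2 214.1]
 [324.9 225.1]] [[326.9 358.3]
 [248.5 329.4]
 [288.  294. ]
 [359.4 317.5]]
jar [0.38520907 0.05446036 0.024     ]
```

```bash
cat >> h.py <<'E'
YAW=-8.6
def face(p,d,yaw=YAW):   # lap origin p -> TCP at distance d out along the face normal
    n=Ro.from_euler("z",yaw,degrees=True).apply([-.5,0,np.cos(np.pi/6)]); return np.array(p)+d*n
E
python3 - <<'E'
from h import *
c=robot.get_calibration("wrist");s=robot.observe();T=Ro.from_euler("xyz",s["tcp_rot"],degrees=True)
o,d=ray(c,(c["cx"],c["cy"])); print("cam in tool",T.inv().apply(o-s["tool_pos"]),T.inv().apply(d))
mid=np.array([0.6085,-0.1086,0.1113]); L=face(mid,-0.05); print("lap",L)
for y in (YAW,):
  for o in ([180,-30,y],Ro.from_matrix((Ro.from_euler("xyz",[180,-30,y],degrees=True)*Ro.from_euler("z",180,degrees=True)).as_matrix()).as_euler("xyz",degrees=True)):
    print(o,[ (None if q is None else np.round(q,1)) for q in (robot.ik(face(L,k),o) for k in (.093,.253))])
print([robot.ik(p,[180,0,y]) for p,y in (((.42,-.25,.36),-10),((.53,.24,.098),-2))])
E
```

```text
cam in tool [ 0.07293513 -0.00018002 -0.06928066] [-2.89871679e-01 -3.04353748e-04  9.57065472e-01]
lap [ 0.63321891 -0.11233838  0.06799873]
[180, -30, -8.6] [array([-26.2, -24.4, -43.1,  42.5,   8.7, 164.7]), array([-29.8, -43.9, -41.4,  64.2,  10.4, 161.5])]
[-180.    30.   171.4] [array([-26.2, -24.4, -43.1,  42.5,   8.7, -15.3]), array([-29.8, -43.9, -41.4,  64.2,  10.4, -18.5])]
[array([-46.13877765, -12.2111218 ,  -6.12320017,  96.08792163,
         0.        , 143.86122235]), array([  11.49160804,    6.75540885,  -15.20471086,   68.03988029,
          0.        , -166.50839196])]
```

```bash
python3 - <<'E'
from h import *
L=np.array([0.6332,-0.1123,0.068]); O=[-180,30,171.4]
robot.move_pose([.42,-.25,.36],[180,0,170])
robot.move_pose(face(L,.253),O)
robot.set_gripper(.045)
c=robot.get_calibration("wrist"); im=robot.grab_frame("wrist"); s=robot.observe(); print(s["time"],s["tool_pos"],s["tcp_rot"])
np.save("cw1.npy",c,allow_pickle=True)
cv2.imwrite("pics/w1.png",im)
for y in (0,-.08): print(proj(c,[face(L+Ro.from_euler("z",YAW,degrees=True).apply([0,y,0]),k) for k in (0,.05)]))
E
```

```text
3.175 [ 0.50812992 -0.09358027  0.28707324] [179.99562884  29.98335038 171.37935106]
[[319.2438319  216.73436322]
 [319.34224039 231.46101175]]
[[230.23162804 216.86188002]
 [215.32831884 231.57270953]]
```

View pics/w1.png

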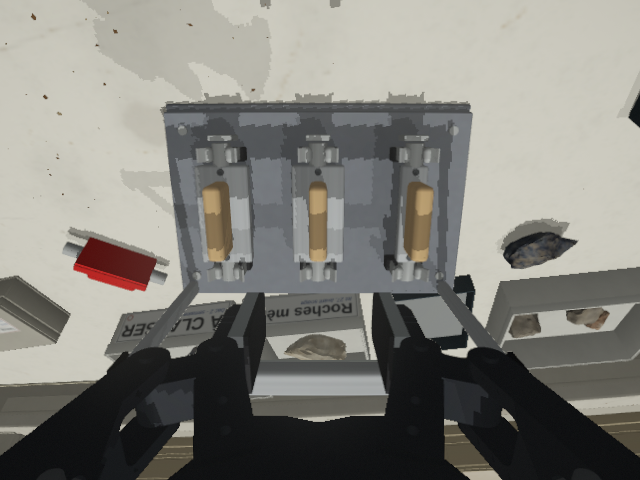

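The wrist view shows the broad laps at (218,220) and (318,220), and the narrow one at (417,222) with its plate about half as wide. Next I'll measure the handle edges against the prediction.

```bash
python3 - <<'E'
from h import *
c=np.load("cw1.npy",allow_pickle=True).item(); im=cv2.imread("pics/w1.png")
hsv=cv2.cvtColor(im,cv2.COLOR_BGR2HSV)
m=cv2.inRange(hsv,(8,90,40),(25,255,255)); m[:170]=0;m[275:]=0
n,l,st,ce=cv2.connectedComponentsWithStats(m)
for i in range(1,n):
    if st[i,4]>200:
        print(st[i],ce[i])
        for r in (188,200,220,240,255):
            x=np.where(l[r]==i)[0]; print(r,x.min(),x.max(),end='; ')
        print()
L=np.array([0.6332,-0.1123,0.068])
Rf=Ro.from_euler("zy",[YAW,-30],degrees=True)
for y in (.08,0,-.08):
    print(y,proj(c,[L+Rf.apply(np.array(v)) for v in ([.03,y-.007,.05],[.03,y+.007,.05],[-.03,y-.007,.05],[-.03,y+.007,.05],[-.03,y,.016],[0,y-.022,.016],[0,y+.022,.016])]).round(1).tolist())
E
```

```text
[ 203  182   30   79 1836] [217.63235294 220.30446623]
188 204 227; 200 204 228; 220 206 230; 240 208 231; 255 209 226; 
[ 309  182   18   79 1288] [317.35403727 220.5318323 ]
188 310 325; 200 309 326; 220 309 325; 240 310 325; 255 310 325; 
[ 404  182   29   80 1835] [417.7972752  220.52098093]
188 408 431; 200 407 432; 220 406 430; 240 404 428; 255 409 427; 
0.08 [[407.1, 272.4], [425.3, 273.2], [414.4, 196.1], [433.8, 196.8], [415.9, 189.1], [386.2, 223.6], [438.9, 225.6]]
0 [[305.1, 267.8], [322.7, 268.6], [305.7, 192.6], [324.5, 193.2], [318.5, 186.0], [292.4, 220.1], [343.6, 222.0]]
-0.08 [[206.9, 263.3], [223.7, 264.1], [201.4, 189.5], [219.3, 190.0], [224.5, 183.3], [201.9, 216.9], [251.2, 218.6]]
```

```bash
python3 - <<'E'
from h import *
c=np.load("cw1.npy",allow_pickle=True).item()
L=np.array([0.6332,-0.1123,0.068])
Rf=Ro.from_euler("ZY",[YAW,-30],degrees=True)
print(Rf.apply([0,0,1]))
for y in (.08,0,-.08):
    print(y,proj(c,[L+Rf.apply(np.array(v)) for v in ([.03,y-.007,.05],[.03,y+.007,.05],[-.03,y-.007,.05],[-.03,y+.007,.05],[-.03,y,.016],[0,y-.022,.016],[0,y+.022,.016])]).round(1).tolist())
E
```

```text
[-0.49437819  0.07476767  0.8660254 ]
0.08 [[411.5, 268.0], [429.1, 267.9], [417.3, 192.6], [435.9, 192.6], [415.2, 185.9], [387.0, 220.9], [438.1, 220.9]]
0 [[310.5, 268.1], [328.2, 268.1], [309.9, 192.6], [328.7, 192.5], [319.3, 185.9], [293.5, 221.0], [345.0, 220.9]]
-0.08 [[209.7, 268.1], [227.2, 268.1], [202.8, 192.8], [221.4, 192.8], [223.4, 186.1], [200.5, 221.1], [251.5, 221.0]]
```

```bash
cat >> h.py <<'E'
Rf=Ro.from_euler("ZY",[YAW,-30],degrees=True)
LM=np.array([0.6332,-0.1123,0.068])+Rf.apply([-.004,-.0014,-.001])
LR=LM+Rf.apply([0,-.08,0]); OF=[-180,30,YAW+180]; D=.094
def st(t):
    s=robot.observe(); print(t,round(s["time"],2),"w",round(s["gripper_width"],4),"gf",round(s["gripper_force"],1),"ft",np.round(s["ft_force"],1),"p",np.round(s["tool_pos"],4),np.round(s["tcp_rot"],1))
def take(L,d=D):
    print("touch",robot.line_to(face(L,d+.03),.12), robot.line_to(face(L,d),.05,guard=8)); st("in")
    robot.set_gripper(0.0); st("closed")
    robot.line_to(face(L,d+.04),.05); st("pulled")
    robot.line_to(face(L,d+.165),.15); st("out")
    P=face(L,.165)+Ro.from_euler("z",YAW,degrees=True).apply([-.04,0,0])+[0,0,d+.01]
    robot.line_to(P,.12,rotation=[180,0,YAW+180]); st("up")
E
python3 - <<'E'
from h import *
robot.line_to(face(LR,.253),.15)
take(LR)
robot.move_pose([.50,.24,.33],[180,0,178]); st("hover")
c=robot.get_calibration("wrist"); np.save("cw2.npy",c,allow_pickle=True); cv2.imwrite("pics/w2.png",robot.grab_frame("wrist"))
cv2.imwrite("pics/top1.png",robot.grab_frame("top"))
E
```

```text
touch False False
in 5.84 w 0.045 gf 0.0 ft [ 0.4 -0.4  0.1] p [ 0.5717 -0.1853  0.1465] [180.   30.  171.4]
closed 6.22 w 0.0137 gf 58.5 ft [-4.1  3.   5.2] p [ 0.5717 -0.1853  0.147 ] [180.   30.  171.4]
pulled 7.17 w 0.0134 gf 60.0 ft [-0.6  0.2 -2. ] p [ 0.5518 -0.1823  0.1809] [180.   30.  171.4]
out 8.16 w 0.013 gf 60.0 ft [ 0.1  0.5 -1.1] p [ 0.49   -0.1729  0.2884] [180.   29.9 171.4]
up 9.03 w 0.013 gf 60.0 ft [ 0.3 -0.4 -1.6] p [ 0.497  -0.1739  0.3113] [180.    0.  171.4]
hover 10.57 w 0.0134 gf 60.0 ft [-0.7  0.1 -1.4] p [0.5003 0.2391 0.33  ] [-180.     0.   177.9]
```

View pics/w2.png

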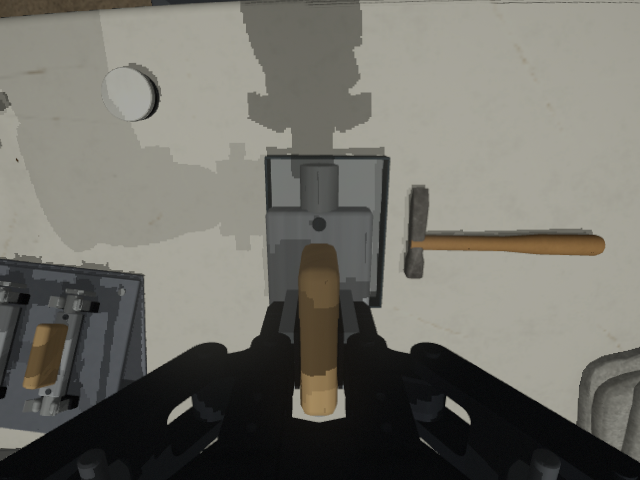

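The lap sits straight in the grip. The tray's near rim corners are at (266,156) and (389,157), and its +y side runs to (381,306). Next I'll locate the tray from these.

```bash
python3 - <<'E'
from h import *
c=np.load("cw2.npy",allow_pickle=True).item(); im=cv2.imread("pics/w2.png")
g=cv2.cvtColor(im,cv2.COLOR_BGR2GRAY)
# right outer edge by rows, near edge by cols
for r in (170,200,230,260,290): 
    x=np.where(g[r,375:400]<70)[0]; print(r,375+x.min(),375+x.max(),onz(c,(375+x.max()+.5,r),.028).round(4))
for u in (280,300,360,380): 
    x=np.where(g[145:175,u]<90)[0]; print(u,145+x.min(),onz(c,(u,145+x.min()-.5),.028).round(4))
for r in (162,180,195):
    x=np.where(g[r,255:285]<70)[0]; print(r,255+x.min(),255+x.max(),onz(c,(255+x.min()-.5,r),.028).round(4))
# top
ct=robot.get_calibration("top"); t=cv2.cvtColor(cv2.imread("pics/top0.png"),cv2.COLOR_BGR2GRAY)
for u in (232,247,262):
    x=np.where(t[225:305,u]<75)[0]+225; print("top",u,x.min(),x.max(),onz(ct,(u,x.min()-.5),.028).round(4),onz(ct,(u,x.max()+.5),.028).round(4))
for r in (245,265,285):
    x=np.where(t[r,220:280]<75)[0]+220; print("top",r,x.tolist(),onz(ct,(x.max()+.5,r),.028).round(4))
E
```

```text
170 382 388 [0.4667 0.31   0.028 ]
200 381 386 [0.4969 0.3084 0.028 ]
230 379 384 [0.5286 0.3068 0.028 ]
260 377 383 [0.5618 0.3063 0.028 ]
290 376 381 [0.5967 0.3046 0.028 ]
280 155 [0.4477 0.203  0.028 ]
300 155 [0.4485 0.2226 0.028 ]
360 155 [0.4506 0.2817 0.028 ]
380 156 [0.4523 0.3014 0.028 ]
162 265 270 [0.4544 0.1871 0.028 ]
180 266 270 [0.4722 0.1868 0.028 ]
195 266 271 [0.4873 0.1856 0.028 ]
top 232 234 293 [0.6166 0.2856 0.028 ] [0.4505 0.2804 0.028 ]
top 247 234 293 [0.6166 0.2435 0.028 ] [0.4507 0.2393 0.028 ]
top 262 234 294 [0.6165 0.2017 0.028 ] [0.4481 0.1983 0.028 ]
top 245 [225, 226, 227, 269, 270] [0.5841 0.1774 0.028 ]
top 265 [224, 225, 226, 267, 268, 269] [0.5286 0.1792 0.028 ]
top 285 [222, 223, 224, 266, 267] [0.4739 0.1837 0.028 ]
```

```bash
cat >> h.py <<'E'
C=np.array([.532,.2445,0]); TY=-2.5
def place(y,x=0):
    p=C+Ro.from_euler("z",TY,degrees=True).apply([x,y,0]); o=[180,0,TY+180]
    robot.move_pose(p+[0,0,.17],o); robot.line_to(p+[0,0,.125],.1); st("above")
    print("touch",robot.line_to(p+[0,0,.090],.03,guard=4)); st("down")
    return p
def release(p):
    robot.set_gripper(.028); st("open")
    q=robot.observe()["tool_pos"]; robot.line_to([q[0],q[1],q[2]+.04],.1); robot.line_to([q[0],q[1],.25],.2)
E
python3 - <<'E'
from h import *
place(.027)
E
```

```text
above 11.97 w 0.0134 gf 60.0 ft [-0.2 -0.3 -1.6] p [0.5334 0.2715 0.1255] [180.    0.  177.5]
touch True
down 12.87 w 0.0131 gf 60.9 ft [-0.8  1.2  4.9] p [0.533  0.2715 0.096 ] [-180.    -0.   177.5]
```

```bash
python3 - <<'E'
from h import *
release(None); st("clear")
robot.move_pose([.46,.24,.33],[180,0,177.5])
c=robot.get_calibration("wrist"); np.save("cw3.npy",c,allow_pickle=True); cv2.imwrite("pics/w3.png",robot.grab_frame("wrist")); st("v")
E
```

```text
open 13.16 w 0.0282 gf 0.0 ft [-1.   0.  -0.2] p [0.5322 0.2712 0.0949] [-1.800e+02 -1.000e-01  1.775e+02]
clear 14.43 w 0.0279 gf 0.0 ft [-0.6  0.1  0.4] p [0.5317 0.2711 0.2483] [-179.9   -0.2  177.5]
v 15.01 w 0.0279 gf 0.0 ft [ 0.5  0.5 -0.9] p [0.46   0.24   0.3281] [-1.800e+02 -1.000e-01  1.775e+02]
```

View pics/w3.png

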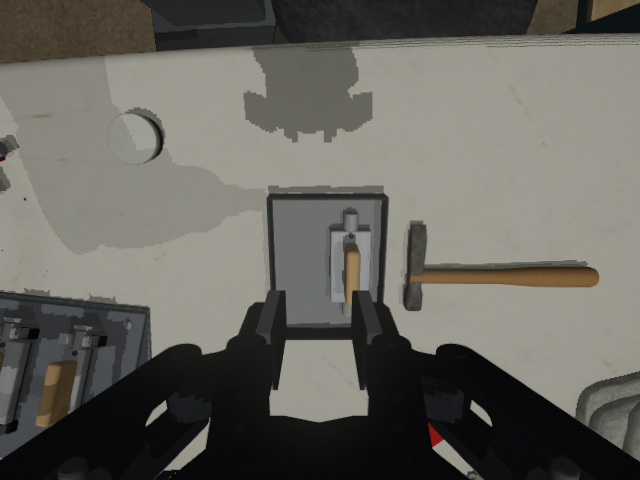

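The first lap lies flat on the +y side of the tray, with its plate at columns 330–370 inside walls at 273–381. Its own half is clear of the other. Next is the middle lap, gripping 2 mm shallower.

```bash
python3 - <<'E'
from h import *
robot.move_pose([.42,-.08,.35],[180,0,172])
robot.set_gripper(.045)
robot.move_pose(face(LM,.253),OF)
take(LM,.096)
robot.move_pose([.50,.23,.33],[180,0,177.5])
cv2.imwrite("pics/w4.png",robot.grab_frame("wrist"))
place(-.027)
E
```

```text
touch False False
in 19.11 w 0.0451 gf 0.0 ft [-0.4 -0.3  0.5] p [ 0.5826 -0.106   0.1482] [180.   30.  171.4]
closed 19.49 w 0.0129 gf 58.6 ft [-4.4  2.5  5.2] p [ 0.5827 -0.106   0.1488] [180.   30.  171.4]
pulled 20.44 w 0.013 gf 60.1 ft [-0.7  0.5 -1.9] p [ 0.5627 -0.1031  0.1826] [180.   30.  171.4]
out 21.43 w 0.0131 gf 60.1 ft [ 0.5  0.5 -1.9] p [ 0.501  -0.0936  0.29  ] [180.   29.9 171.4]
up 22.37 w 0.0129 gf 60.0 ft [-0.4 -0.1 -2. ] p [ 0.5089 -0.0948  0.3133] [180.    0.  171.4]
above 24.94 w 0.013 gf 60.0 ft [ 0.3 -0.7 -0.3] p [0.5311 0.2176 0.1256] [180.    0.  177.5]
touch True
down 25.79 w 0.013 gf 61.1 ft [-1.3  1.   4.3] p [0.5305 0.2177 0.0978] [180.   -0.  177.5]
```

View pics/w4.png

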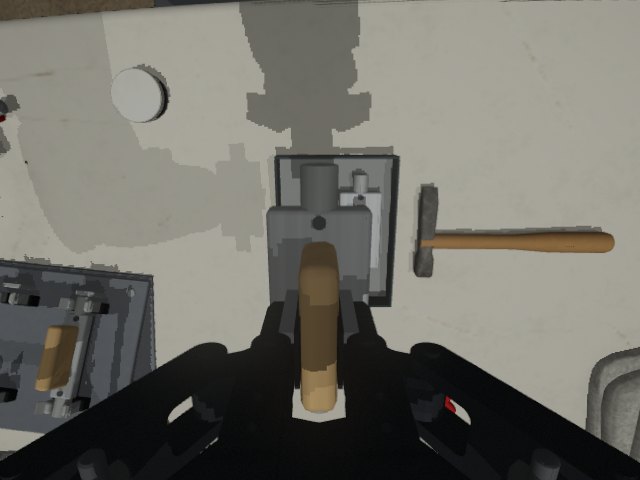

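The second lap is held straight over the tray. It touched down at TCP z = 0.098, about 2 mm above the first, which matches the 2 mm shallower grip, so it is on the floor. Next I'll release and check.

```bash
python3 - <<'E'
from h import *
release(None)
robot.move_pose([.43,.22,.35],[180,0,177.5]); robot.pause(.3); st("v")
im=robot.grab_frame("wrist"); t=robot.grab_frame("top")
cv2.imwrite("pics/w5.png",np.hstack([im[150:400,200:460],cv2.resize(t[190:310,200:440],None,fx=2,fy=2)[:250] if 0 else cv2.resize(t[190:310,200:440],(500,250))]))
E
```

```text
open 26.08 w 0.0279 gf 0.0 ft [-0.7 -0.2 -1.5] p [0.5299 0.2174 0.097 ] [-1.800e+02 -1.000e-01  1.775e+02]
v 28.27 w 0.0282 gf 0.0 ft [-0.1 -1.  -0.4] p [0.4303 0.2198 0.3486] [-1.800e+02 -1.000e-01  1.775e+02]
```

View pics/w5.png

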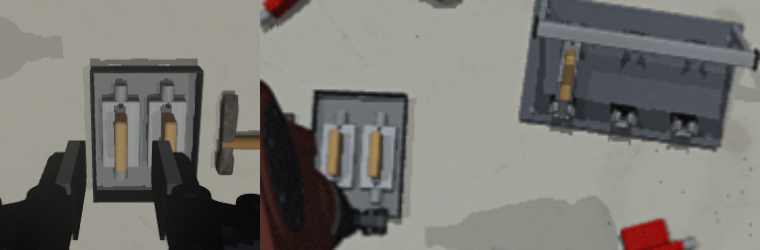

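Both broad laps lie flat side by side inside the tray, at crop positions (121,130) and (168,130). The narrow lap is still clipped in the left slot, and the arm is clear of everything.

```bash
python3 -c "
from plant import robot
print(robot.job_done())"
```

```text
the job is handed in; nothing more can be done
None
```

I laid both broad laps flat, side by side in the tray with handles up, left the narrow lap clipped, and handed the job in at about 28 s; the interface returned no verdict.

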